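Screw the barb elbow into the clamped valve: snug, then an eighth of a turn

ROBOT

A 6-joint arm with a two-finger parallel gripper is mounted at the origin on the work surface. World frame = base frame: x ahead of the robot, y to its left, z up, the work surface at z = 0. Lengths are in m, angles in rad, forces in N, time in s.
With the tool pointing down it reaches from about 0.375 to 0.9 m from the base axis. Payload 3.1 kg.
Tool frame: the origin (TCP) lies between the finger pads; the fingertips stand 25 mm ahead of it and the grasp point (between the pads) lies 6 mm ahead of it; x points along the fingers, y is the direction in which the jaws open and shut, and the axes are right-handed (so a half turn about x gives the same grasp; the last joint's range is limited). The gripper opens to 85 mm and grips with 20 to 120 N. Pads are 22 mm wide; open, the fingers measure 114 mm over their backs; the gripper's body (76 mm by 85 mm) begins 54 mm behind the grasp point. The pads swing forward as they close: fully open they stand 13 mm farther back than shut.
Start: joints at [-1.331, 0.527, 1.433, -0, 1.181, -0.178], TCP at [0.254, -0.571, 0.256] pointing down, gripper open.
Joint ranges: [-3.08, 3.08], [-0.75, 2.2], [0.22, 2.44], [-1.43, 4.57], [0, 2.65], [-2.85, 2.85]. Speed limits (rad/s): [2.79, 2.79, 3.14, 3.14, 3.14, 3.14].

INTERFACE

Orientations are given as a unit quaternion [x, y, z, w].
In Python, from station import manip, viewer, workorder gives the robot as it stands.
- The arm moves only by the shell command python3 -m crank 'ROWS' [FORCE]. ROWS is JSON, one flat list of numbers, 5 for each row, row after row: the opening, from 0 (shut) to 1 (fully open), then the shift along the world's x, y, z in mm, then the turn about the world's z in rad. A call has 1 to 10 rows; each row is the pose to reach, as a shift and turn from the pose commanded when the call began; what a row does not reach only later rows make up. A row lasts 1/8 s, in which the tool goes at most 62.5 mm and 10.7 degrees, less where a joint would pass 70% of its speed; a pose out of reach is approached as far as the arm can. A call with a gripper value outside its range is refused whole. The fingers move at their own pace and stop on an object; FORCE is the grip in N (left out, the last holds). Time passes only in rows, so rows that repeat a pose let the fingers close. It gives the time, the measured TCP pose, the force and the opening at its end, in the units of the state.
- manip.sense(): the state, without advancing time (a new reading comes with each control period).
- viewer.snapshot(name): name is "scene" or "side" or "wrist"; returns a dict with "img" (420x560x3 uint8, red, green, blue), "range_z" (420x560 float32, m along the optical axis (not along the pixel's ray), 0 where there is no reading), "fx", "fy", "cx", "cy" (pixels), "origin" and "attitude" of the camera in the world. Camera axes: x right, y down, z forward; pixel columns grow to the right and rows downward; lengths in m; the calibration is good to about 2 mm. The wrist camera is an equidistant fisheye: a pixel r from the principal point sees the ray r / f radians off the axis. A picture is of the moment at which its call begins.
- workorder.sign_off(): hands the job in, once; it reports no verdict.
The state is a dict: "t": time; "q": joint angles; "qd": joint speeds; "tau": joint torques, N m; "tcp_pos": TCP position; "tool_rot": TCP orientation; "force": force on the tool from outside, world axes, zero at the start; "ft_torque": the same for the moment, N m; "finger_gap": opening from 0.0 (shut) to 1.0 (fully open).
Only numpy, scipy, OpenCV 4.12 (cv2) and the standard library are available. Lean on these libraries where they do the work, as an engineer would, in place of code of your own. Each camera call takes 0.05 s, during which the arm holds its last target.

TASK

Pick up the brass hose-barb elbow, set its stem in the bore of the valve block held in the clamp and screw it in clockwise, gently, until you feel the turning resistance rise as it tightens on the sealing ring; then turn it an eighth of a turn (45 degrees) further and stop. Let go of it, and leave the other things where they are.

Things in the scene. Friction and masses are not known exactly. Their poses are not given: they have to be found in the camera images.
- elbow: loose brass hose-barb elbow, 0.1 to 0.18 kg, standing on its stem. Origin: centre of the stem's underside; z up, x along the level barb. Upwards: round stem 30 mm thick, 26 mm long; round flange 60 mm across, 5 mm thick (26 to 31 mm up); square body 30 x 30 mm, flats facing its x and y, 31 to 79 mm up. The barb leaves the body low, so the body's top part (above 52 mm) can be gripped on either pair of flats.
- elbow_grip (a point): the place to grip the elbow: on its axis, 72 mm above the stem's underside, 7 mm below the top of the square body; pinch a pair of its 30 mm wide flats from above
- barb_tip (a point): the free end of the barb, 62 mm along the elbow's +x from the stem's axis, 42 mm above the stem's underside; the barb is 15 to 19 mm thick
- lug (a point): middle of one of the two thread lugs at the stem's foot, on its +y side (the other is opposite, on -y), 4.7 mm above the underside; each stands out to 19.5 mm from the axis, is 12.4 mm long round the stem, 6.2 mm high and slopes like the thread
- valve: fixed steel valve block 76 x 76 mm, top 76 mm above the counter, in a dark, lower bench clamp reaching 90 mm to +y and 120 mm to -y. Origin: on the counter under the bore's axis; z up; x towards the short outlet pipe, which ends 82 mm out. With the barb along the block's +y or -y (or up to 30 degrees anticlockwise of it) the stem sinks past the thread starts till its lugs rest on the thread.
- mouth (a point): centre of the bore's mouth at the block's top, 76 mm above the counter. Upright bore 45 mm wide, 40 mm deep; two-start right-hand thread, 33.6 mm inside: clockwise from above goes in, 0.07 mm per degree, up and down play 0.9 mm. The starts vary by 0.2 rad either way: set in as told at the valve, the stem's underside comes to rest 62 to 66 mm above the counter.
- beaker: loose steel beaker, 72 mm across, 110 mm high, origin under its base; leave it alone
- nipple: loose straight brass pipe nipple standing upright, 36 mm across its collar, 50 mm high, no barb, origin under its base; leave it alone
- wrench: loose steel wrench lying flat; leave it alone
- bore_floor (a point): centre of the bore's floor, 36 mm above the counter (the stem never gets there). Round the mouth above lies a springy black sealing ring, 48 to 60 mm across, its top 7 to 13 mm above the block (rings differ; not measured), giving 5 N per mm. The flange meets it 5 to 115 degrees after setting in; about 20 degrees later it is snug, and the turning resistance climbs from under 0.1 N m to 0.4 to 0.9 N m at 45 degrees past (felt while turning slowly).

How it is judged:
By the outcome, as a careful person would: the job done as asked, in the order asked, and still so for the second after the job is handed in, with the robot touching nothing.
It also fails if it takes over 72 s, if anything falls off the work surface, if the arm or the gripper's body presses on something with over 40 N, if the wrist force passes 120 N, or if a joint passes its speed limit or range.

## Working session

There is one attempt and no reset: what is moved stays moved. The work goes in short steps, Python scripts to look and compute and a shell command to move; the robot and the scene stay as the last step left them, time stands still between calls to the robot, and variables do not carry over. Pictures are saved under pics/ and viewed, and the job is handed in when it is done.

```bash
mkdir -p pics; ls
cat > h.py <<'E'
import numpy as np, cv2
from station import manip, viewer, workorder
def snap(n,f):
    s=viewer.snapshot(n); cv2.imwrite('pics/'+f,s['img'][:,:,::-1]); np.save('pics/'+f+'.npy',s,allow_pickle=True); return s
def load(f): return np.load('pics/'+f+'.npy',allow_pickle=True).item()
E
python3 - <<'E'
from h import *
print(manip.sense())
for n in ['scene','side','wrist']:
    s=snap(n,n+'0.png'); print(n,s['fx'],s['cx'],s['cy'],s['origin'],s['attitude'])
E
```

```text
pics
{'t': 0.0, 'q': array([-1.33051512e+00,  5.28442835e-01,  1.43390489e+00,  1.85763999e-06,
        1.18140223e+00, -1.78530779e-01]), 'qd': array([-0.0003088 , -0.00187666, -0.0031485 ,  0.00043751,  0.0012848 ,
       -0.00167453]), 'tau': array([-1.01064405e-03, -4.42349946e+01, -1.78025812e+01, -3.33347989e-04,
        8.56132829e-03,  1.08193486e-06]), 'tcp_pos': array([ 0.25402132, -0.5703232 ,  0.25534708]), 'tool_rot': array([-0.69163644, -0.14775463,  0.69168232, -0.14622988]), 'force': array([-0.27128478, -0.03399098,  0.00213403]), 'ft_torque': array([0.02629738, 0.02296412, 0.01467963]), 'finger_gap': 1.0051233750727246}
scene 380.88249266202735 286.9584460953176 205.3064795591532 [1.11287111 0.27908725 0.48560168] [ 0.53377869  0.72030115 -0.35209419 -0.26884242]
side 429.18836073055496 280.566577518884 209.45039157368285 [0.09542779 0.63497683 0.71012762] [-0.33978065  0.84772546 -0.37573528  0.15726936]
wrist 325.19226210127806 279.73710962340533 209.09331664980382 [ 0.32535444 -0.53802955  0.3733148 ] [ 0.82836525 -0.53810944 -0.08583213  0.12993107]
```

View pics/scene0.png

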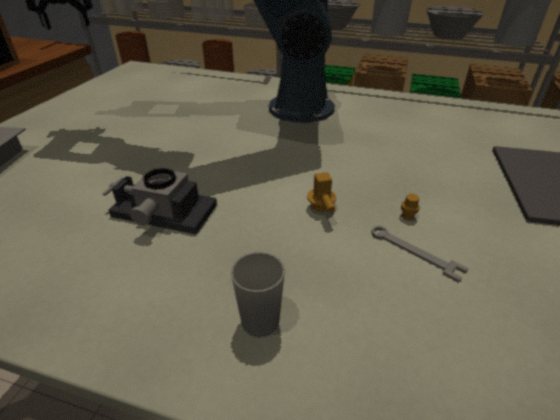

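View pics/side0.png

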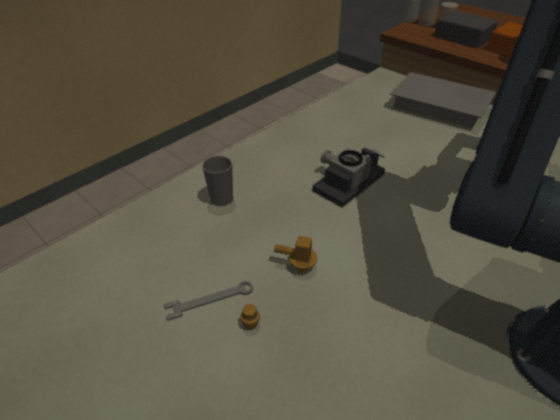

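View pics/wrist0.png

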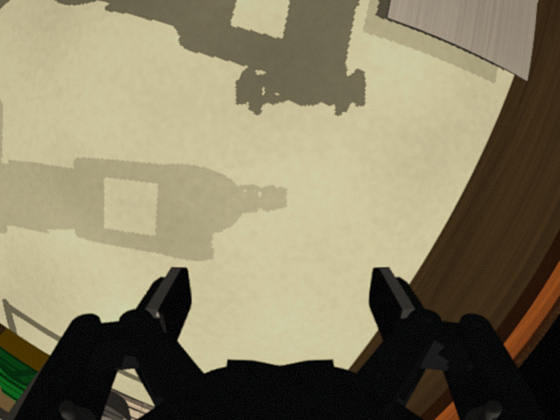

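The scene view shows the valve at about (165,190), the elbow at (322,190), the nipple at (410,206), the beaker at (260,295) and the wrench at (420,252). In the side view the elbow is at (302,250) and the valve ring at (350,157). Next I'll turn these into positions using depth.

```bash
cat >> h.py <<'E'
from scipy.spatial.transform import Rotation as R
def cloud(s):
    v,u=np.mgrid[0:420,0:560]; z=s['range_z']
    P=np.stack([(u-s['cx'])/s['fx']*z,(v-s['cy'])/s['fy']*z,z],-1)
    W=P@R.from_quat(s['attitude']).as_matrix().T+s['origin']; W[z==0]=np.nan
    return W
def ray_plane(s,u,v,h):
    d=R.from_quat(s['attitude']).as_matrix()@np.array([(u-s['cx'])/s['fx'],(v-s['cy'])/s['fy'],1.])
    o=np.array(s['origin']); return o+d*(h-o[2])/d[2]
def brass(s):
    hsv=cv2.cvtColor(s['img'],cv2.COLOR_RGB2HSV)
    return (hsv[...,0]>8)&(hsv[...,0]<25)&(hsv[...,1]>150)
E
python3 - <<'E'
from h import *
for n,roi in [('scene',(165,215,295,345)),('side',(225,280,265,325))]:
    s=load(n+'0.png'); W=cloud(s)
    print(n,'table z',W[260:300:10,130:190:20,2].ravel()[:6] if n=='scene' else W[330:360:10,350:400:20,2].ravel()[:6])
    m=np.zeros((420,560),bool); a,b,c,d=roi; m[a:b,c:d]=True; m&=brass(s)
    P=W[m]; print(len(P),P.min(0),P.max(0))
    t=P[P[:,2]>.074]; print('top',len(t),t.mean(0),t.min(0),t.max(0))
    (c,sz,a)=cv2.minAreaRect((t[:,:2]*1000).astype(np.float32)); print('rect',c,sz,a)
    ctr=np.array(c)/1000
    r=np.hypot(*(P[:,:2]-ctr).T)
    bb=P[(r>.034)&(P[:,2]>.030)]; print('barb',len(bb),bb.mean(0) if len(bb) else '', np.degrees(np.arctan2(*(bb.mean(0)[:2]-ctr)[::-1])), r.max())
    f=P[(abs(P[:,2]-.031)<.003)&(r<.033)]; print('flange',len(f),f.min(0),f.max(0))
    big=cv2.resize(s['img'][a0:a1,b0:b1] if 0 else s['img'][roi[0]-20:roi[1]+20,roi[2]-20:roi[3]+20],None,fx=6,fy=6,interpolation=cv2.INTER_CUBIC)
    cv2.imwrite(f'pics/elb_{n}.png',big[:,:,::-1])
    # valve
    v=((130,250,95,225) if n=='scene' else (130,215,300,400)); V=W[v[0]:v[1],v[2]:v[3]].reshape(-1,3)
    t=V[abs(V[:,2]-.076)<.003]; print('valvetop',len(t),cv2.minAreaRect((t[:,:2]*1000).astype(np.float32)))
    g=V[(V[:,2]>.080)]; print('ring',len(g),cv2.minAreaRect((g[:,:2]*1000).astype(np.float32)),np.nanpercentile(g[:,2],[5,50,95]))
    base=V[(V[:,2]>.01)&(V[:,2]<.07)];print('clamp',cv2.minAreaRect((base[:,:2]*1000).astype(np.float32)))
    print(np.histogram(V[:,2],bins=np.arange(0,.11,.005)))
    cv2.imwrite(f'pics/val_{n}.png',cv2.resize(s['img'][v[0]:v[1],v[2]:v[3]],None,fx=5,fy=5,interpolation=cv2.INTER_CUBIC)[:,:,::-1])
E
```

```text
scene table z [-0.00169197 -0.00327205 -0.00168213 -0.00159644 -0.00190208 -0.00073792]
738 [nan nan nan] [nan nan nan]
top 124 [0.49328573 0.17166254 0.07744643] [0.4761287  0.15586933 0.07415084] [0.50764835 0.18788301 0.0798557 ]
rect (491.0681457519531, 171.0928955078125) (28.033967971801758, 28.79570770263672) 21.888134002685547
barb 116 [0.5350651  0.19392427 0.04557408] 27.42619405285243 nan
flange 155 [0.46959818 0.14415742 0.02806349] [0.52023555 0.19915878 0.03367653]
valvetop 518 ((595.6693725585938, -126.63390350341797), (78.61090850830078, 76.8604965209961), 1.2589746713638306)
ring 276 ((595.6799926757812, -125.93680572509766), (57.89189147949219, 59.866180419921875), 87.02416229248047) [0.08036265 0.08438512 0.08634619]
clamp ((616.9825439453125, -137.40451049804688), (127.19276428222656, 214.6409149169922), 7.447388172149658)
(array([1099,  179,  176,  973,  188,  131,  164,  191,  275,  269,  316,
        292,  431,  205,  344,  309,  176,  100,    0,    0,    0]), array([0.   , 0.005, 0.01 , 0.015, 0.02 , 0.025, 0.03 , 0.035, 0.04 ,
       0.045, 0.05 , 0.055, 0.06 
[... 548 characters left out ...]
3360227]
valvetop 298 ((593.9667358398438, -125.23660278320312), (79.04386138916016, 79.3819351196289), 1.809537649154663)
ring 168 ((593.374267578125, -124.39185333251953), (57.722129821777344, 59.422576904296875), 40.20136260986328) [0.08072329 0.08510774 0.08754384]
clamp ((610.0904541015625, -139.57073974609375), (134.19195556640625, 213.63829040527344), 0.8402469158172607)
(array([2664,   99,  110,  451,  276,   81,   85,   95,  127,  134,  156,
        120,  261,  106,  156,  233,   83,   85,    0,    0,    0]), array([0.   , 0.005, 0.01 , 0.015, 0.02 , 0.025, 0.03 , 0.035, 0.04 ,
       0.045, 0.05 , 0.055, 0.06 , 0.065, 0.07 , 0.075, 0.08 , 0.085,
       0.09 , 0.095, 0.1  , 0.105]))
```

```bash
cd pics; python3 -c "
import cv2,numpy as np
for n in ['elb','val']:
    a=cv2.imread(n+'_scene.png');b=cv2.imread(n+'_side.png');h=max(a.shape[0],b.shape[0])
    p=lambda i:cv2.copyMakeBorder(i,0,h-i.shape[0],0,5,0)
    c=np.hstack([p(a),p(b)]);k=min(800/c.shape[1],600/c.shape[0]);cv2.imwrite(n+'.png',cv2.resize(c,None,fx=k,fy=k));print(a.shape,b.shape,k)
"
```

```text
(540, 540, 3) (570, 600, 3) 0.6956521739130435
(600, 650, 3) (425, 500, 3) 0.6896551724137931
```

View pics/elb.png

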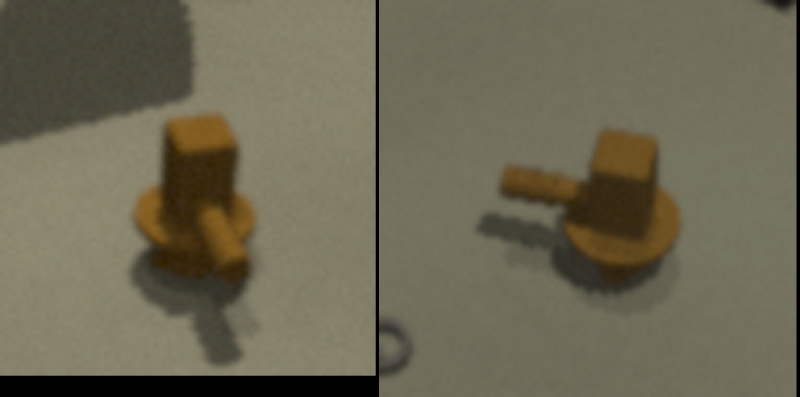

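View pics/val.png

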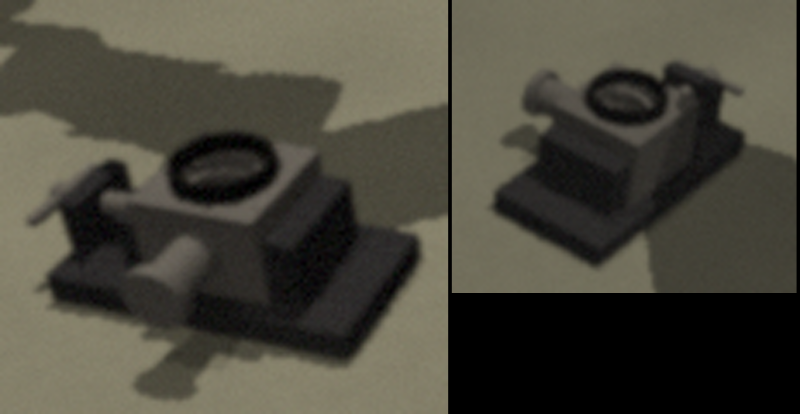

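Both views put the elbow near (0.489, 0.172) with its barb at about +29°. The ring and bore are near (0.595, -0.1255), with the outlet pipe along roughly world +x. Now I'll work out the yaw and joint-6 budget.

Run:
```python
from h import *
s=manip.sense(); M=R.from_quat(s['tool_rot']).as_matrix(); print(M.round(3)); jy=np.arctan2(M[1,1],M[0,1]); print('jaw yaw',np.degrees(jy),'q1,q6',np.degrees(s['q'][[0,5]]))
# valve: pipe direction & edges of the block top
for n,v in [('scene',(130,250,95,225)),('side',(130,215,300,400))]:
    W=cloud(load(n+'0.png'))[v[0]:v[1],v[2]:v[3]].reshape(-1,3)
    W=W[np.isfinite(W[:,0])]
    p=W[(W[:,0]>.64)&(W[:,2]>.04)&(abs(W[:,1]+.125)<.03)]; print(n,'pipe',len(p),p.mean(0),p.max(0),p[:,1].min())
    b=W[(W[:,2]>.012)&(W[:,2]<.024)]; r=cv2.minAreaRect((b[:,:2]*1000).astype(np.float32)); print('plate',r)
for f in ('scene0.png','side0.png'):
    W=cloud(load(f)); W=W.reshape(-1,3); W=W[np.isfinite(W[:,0])]
    t=W[(W[:,2]>.09)&(W[:,0]>.4)&(abs(W[:,1])<.5)&(W[:,2]<.13)]; print('beaker',t.mean(0))
```

```text
[[-0.     0.407 -0.914]
 [ 0.002 -0.914 -0.407]
 [-1.    -0.002 -0.   ]]
jaw yaw -66.0055292989262 q1,q6 [-76.23316621 -10.22776129]
scene pipe 390 [ 0.66588693 -0.12106366  0.05453186] [ 0.67888903 -0.10597798  0.06629103] -0.14384062140107978
plate ((596.0062866210938, -131.56097412109375), (101.62113189697266, 190.6136474609375), 0.8371714949607849)
side pipe 125 [ 0.66358477 -0.11705731  0.0571727 ] [ 0.6767261  -0.10386686  0.06798896] -0.13972987821442384
plate ((593.7998657226562, -128.3048553466797), (101.49712371826172, 190.9651336669922), 0.6140161156654358)
beaker [0.78888969 0.14526291 0.10156038]
beaker [ 1.78224554 -0.0214379   0.10693901]
```

```bash
python3 -m crank '[1,118,371,0,0.83, 1,235,742,-20,1.66, 1,235,742,-20,1.66, 1,235,742,-20,1.66, 1,235,742,-20,1.66, 1,235,742,-20,1.66, 1,235,742,-20,1.66, 1,235,742,-20,1.66, 1,235,742,-20,1.66, 1,235,742,-20,1.66]'
```

```text
t: 1.4
tcp_pos: [0.4433, 0.0266, 0.2407]
tool_rot: [0.358, 0.61, -0.358, 0.61]
force: [1.4, -1.0, 0.2]
finger_gap: 1.001
```

```bash
cat >> h.py <<'E'
def st():
    s=manip.sense(); M=R.from_quat(s['tool_rot']).as_matrix()
    print('t',round(s['t'],2),'tcp',(s['tcp_pos']*1000).round(1),'jaw',np.degrees(np.arctan2(M[1,1],M[0,1])).round(2),'F',s['force'].round(2),'T',s['ft_torque'].round(3),'gap',round(s['finger_gap'],3),'q',np.degrees(s['q']).round(1)); return s
E
python3 -c "
from h import *
st()"
python3 -m crank '[1,0,0,0,0]'; python3 -c "
from h import *
st()"
```

```text
t 1.4 tcp [443.3  26.6 240.7] jaw 29.16 F [ 1.38 -1.01  0.21] T [-0.058  0.003 -0.011] gap 1.001 q [-11.   17.7 108.1  -0.   54.1 -40.2]
t: 1.52
tcp_pos: [0.443, 0.0288, 0.2405]
tool_rot: [0.356, 0.611, -0.356, 0.611]
force: [-0.0, 0.1, 0.2]
finger_gap: 0.999
t 1.52 tcp [443.   28.8 240.5] jaw 29.59 F [-0.05  0.1   0.22] T [-0.029 -0.004  0.019] gap 0.999 q [-10.8  17.8 108.1   0.   54.1 -40.4]
```

Next move: dx +46, dy +143, dz −10.

```bash
python3 -m crank '[1,46,143,-10,0, 1,46,143,-10,0, 1,46,143,-10,0, 1,46,143,-10,0, 1,46,143,-10,0, 1,46,143,-10,0]'; python3 -c "
from h import *
st()
for n in ['wrist','scene','side']: s=snap(n,n+'1.png')
s=load('wrist1.png');print(s['origin'],s['attitude'])"
```

```text
t: 2.28
tcp_pos: [0.4886, 0.1661, 0.2306]
tool_rot: [0.359, 0.609, -0.359, 0.609]
force: [0.6, -0.3, -0.8]
finger_gap: 1.0
t 2.27 tcp [488.6 166.1 230.6] jaw 28.98 F [ 0.63 -0.27 -0.76] T [ 0.043 -0.001 -0.022] gap 1.0 q [  6.4  23.9  99.2  -0.   56.9 -22.6]
[0.44975186 0.23559796 0.34850004] [0.95647503 0.2470193  0.0382126  0.15058808]
```

View pics/wrist1.png

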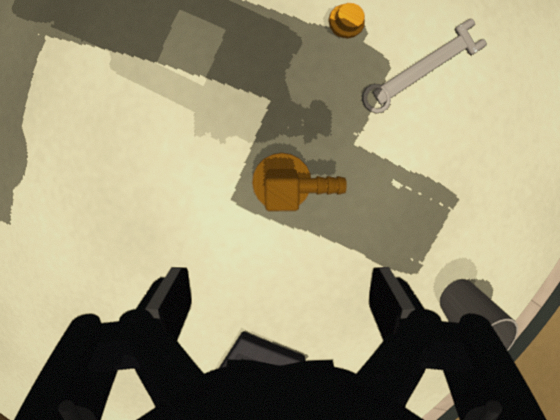

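View pics/side1.png

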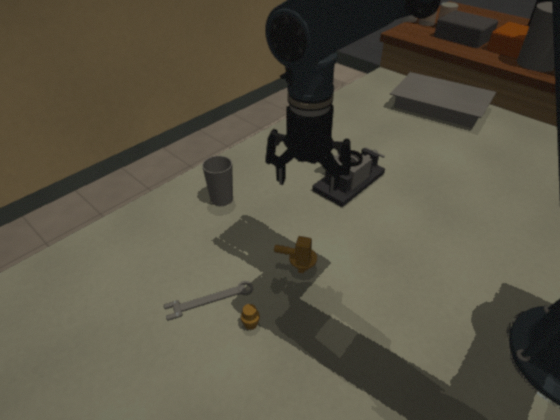

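The wrist view shows the elbow body's top at about (282,193) and the barb pointing right to (346,185), nearly along the jaw axis. The nipple is at (347,20) and the wrench is to the upper right. I'll measure the elbow from this view.

```bash
cat >> h.py <<'E'
def wray(s,u,v):
    x=(np.asarray(u,float)-s['cx'])/s['fx']; y=(np.asarray(v,float)-s['cy'])/s['fy']; r=np.hypot(x,y)+1e-9
    d=np.stack([np.sin(r)*x/r,np.sin(r)*y/r,np.cos(r)],-1)
    return d
def wcloud(s):
    v,u=np.mgrid[0:420,0:560]; d=wray(s,u,v); P=d/d[...,2:]*s['range_z'][...,None]
    W=P@R.from_quat(s['attitude']).as_matrix().T+s['origin']; W[s['range_z']==0]=np.nan; return W
def elbow(P):
    P=P[np.isfinite(P[:,0])]
    t=P[P[:,2]>.073]; c,sz,a=cv2.minAreaRect((t[:,:2]*1000).astype(np.float32)); c=np.array(c)
    ctr=c/1000; r=np.hypot(*(P[:,:2]-ctr).T); b=P[(r>.034)&(P[:,2]>.033)&(P[:,2]<.056)]
    # barb line fit
    vx,vy,x0,y0=cv2.fitLine((b[:,:2]*1000).astype(np.float32),cv2.DIST_HUBER,0,.01,.01).ravel()
    print('top',len(t),c.round(1),np.round(sz,1),round(a,1),'ztop',np.median(t[:,2]).round(4),'barb mean dir',np.degrees(np.arctan2(*(b.mean(0)[:2]-ctr)[::-1])).round(1),'line',np.degrees(np.arctan2(vy,vx)).round(1),'rmax',r.max().round(4))
E
python3 - <<'E'
from h import *
s=load('wrist1.png'); W=wcloud(s); print('table',np.nanmedian(W[200:240,60:120,2]))
m=brass(s); m[:120]=0; m[230:]=0; m[:,:240]=0; m[:,360:]=0
print(m.sum()); elbow(W[m])
# edge-based: silhouette of top at known heights by rays
for f,roi in [('scene1.png',(165,215,295,345)),('side1.png',(225,280,265,325))]:
    s=load(f); W=cloud(s); m=np.zeros((420,560),bool); a,b,c,d=roi; m[a:b,c:d]=1; elbow(W[m&brass(s)])
cv2.imwrite('pics/w1c.png',cv2.resize(load('wrist1.png')['img'][140:230,240:360,::-1],None,fx=6,fy=6,interpolation=cv2.INTER_CUBIC))
E
```

```text
table 0.0003521523368229529
3254
top 1140 [486.2 171.4] [29.4 29. ] 29.8 ztop 0.0792 barb mean dir 30.7 line 29.0 rmax 0.062
top 120 [493.2 171.2] [27.8 27.2] 31.0 ztop 0.0775 barb mean dir 29.2 line 42.0 rmax 0.0594
top 137 [485.1 173.4] [27.  26.6] 26.0 ztop 0.0788 barb mean dir 31.0 line 26.7 rmax 0.062
```

View pics/w1c.png

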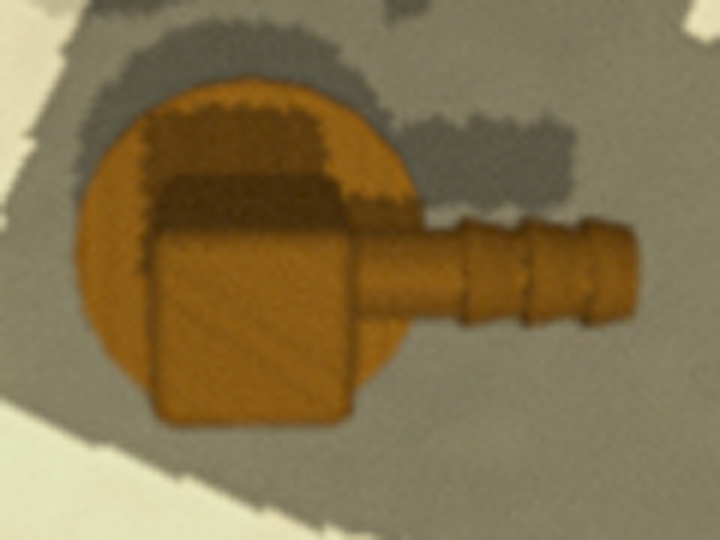

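```bash
python3 -m crank '[1,0,0,-40,0.008, 1,0,0,-40,0.008]' >/dev/null; python3 -c "
from h import *
st()"
```

```text
t 2.67 tcp [486.8 166.9 188.7] jaw 29.52 F [-1.1   0.77 -0.6 ] T [-0.006 -0.036  0.054] gap 1.002 q [  6.5  27.5 101.5  -0.   51.4 -23. ]
```

```bash
python3 -m crank '[1,0,4.5,0,0, 1,0,4.5,-50,0, 1,0,4.5,-80,0, 1,0,4.5,-95,0, 1,0,4.5,-108,0, 1,0,4.5,-108,0, 1,0,4.5,-108,0]' ; python3 -c "
from h import *
st()
for n in ['wrist','scene','side']: snap(n,n+'2.png')"
```

```text
t: 3.55
tcp_pos: [0.4895, 0.1723, 0.0834]
tool_rot: [0.356, 0.611, -0.355, 0.612]
force: [0.3, -0.6, -0.3]
finger_gap: 0.995
t 3.55 tcp [489.5 172.3  83.4] jaw 29.56 F [ 0.35 -0.62 -0.34] T [-0.021  0.015 -0.015] gap 0.995 q [  7.   38.1 105.    0.   36.8 -22.5]
```

View pics/wrist2.png

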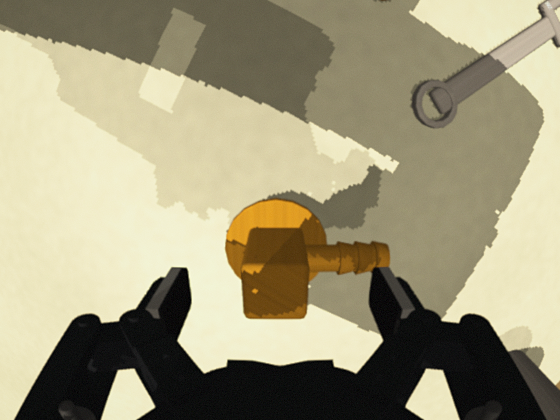

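The wrist view shows the body's top between columns 243 and 308, midway between the fingers and about 5 px left of centre. The barb points right, under the right finger.

Run:
```python
from h import *
st()
s=load('wrist2.png'); W=wcloud(s)
m=brass(s); m[:190]=0; m[330:]=0; m[:,:215]=0; m[:,400:]=0
elbow(W[m])
```

```text
t 3.7 tcp [489.3 172.3  83.4] jaw 29.57 F [ 0.06 -0.2   0.3 ] T [-0.004 -0.03  -0.022] gap 1.001 q [  7.   38.1 105.1   0.   36.8 -22.5]
top 3847 [500.2 179.3] [61.1 29.8] 27.8 ztop 0.0791 barb mean dir 34.3 line 17.2 rmax 0.0467
```

```bash
python3 -m crank '[1,-2.5,-1,-2,0, 0.6,-2.5,-1,-2,0, 0.2,-2.5,-1,-2,0, 0.2,-2.5,-1,-2,0, 0.2,-2.5,-1,-2,0, 0.2,-2.5,-1,-2,0]' 50; python3 -c "
from h import *
st()
s=snap('wrist','wrist3.png')
"
```

```text
t: 4.45
tcp_pos: [0.4866, 0.1712, 0.0808]
tool_rot: [0.356, 0.611, -0.356, 0.611]
force: [-0.5, 0.3, 1.6]
finger_gap: 0.339
t 4.45 tcp [486.6 171.2  80.8] jaw 29.57 F [-0.52  0.29  1.65] T [ 0.028 -0.021  0.038] gap 0.339 q [  7.   38.3 105.5   0.   36.2 -22.6]
```

View pics/wrist3.png

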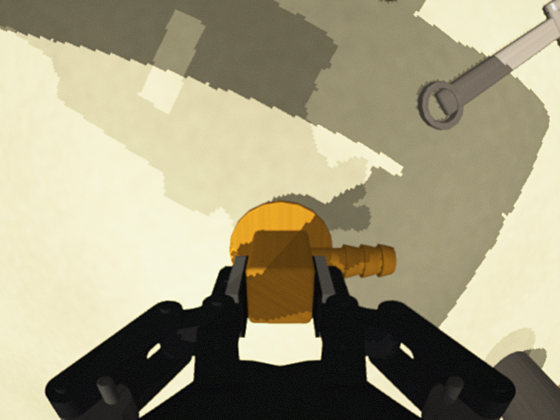

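```bash
python3 -m crank '[0.2,0,0,0,0, 0.2,0,0,40,0, 0.2,0,0,90,0, 0.2,0,0,125,0, 0.2,30,-80,125,0.3, 0.2,108,-297,125,1.335, 0.2,108,-297,125,1.335, 0.2,108,-297,125,1.335, 0.2,108,-297,125,1.335, 0.2,108,-297,125,1.335]' 100; python3 -c "
from h import *
st()"
```

```text
t: 5.75
tcp_pos: [0.5951, -0.1299, 0.2048]
tool_rot: [-0.008, 0.707, 0.007, 0.707]
force: [0.2, -0.6, -1.4]
finger_gap: 0.328
t 5.75 tcp [ 595.1 -129.9  204.8] jaw 91.2 F [ 0.16 -0.6  -1.44] T [ 0.041 -0.072 -0.005] gap 0.328 q [-2.28e+01  3.25e+01  8.73e+01 -1.00e-01  6.01e+01 -1.14e+02]
```

```bash
python3 -m crank '[0.2,0,4,0,0.13, 0.2,0,4,0,0.258, 0.2,0,4,0,0.258, 0.2,0,4,0,0.258]'>/dev/null; python3 -c "
from h import *
st()
for n in ['wrist','scene','side']: snap(n,n+'4.png')
"; cd pics; python3 -c "
import cv2,numpy as np
a=cv2.imread('scene4.png')[70:250,80:280];b=cv2.imread('side4.png')[60:240,260:460]
cv2.imwrite('c4.png',cv2.resize(np.hstack([a,b]),None,fx=2,fy=2,interpolation=cv2.INTER_CUBIC))"
```

```text
t 6.25 tcp [ 594.  -121.6  205.1] jaw 105.75 F [ 0.18 -0.62 -1.47] T [-0.048 -0.013 -0.036] gap 0.336 q [ -22.1   32.3   87.7   -0.    60.1 -127.9]
```

View pics/c4.png

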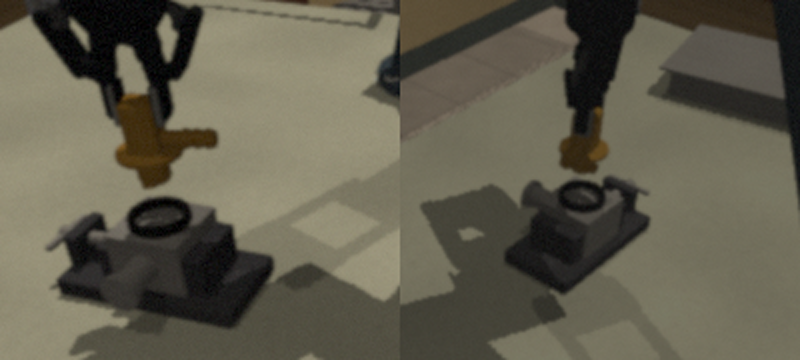

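View pics/wrist4.png

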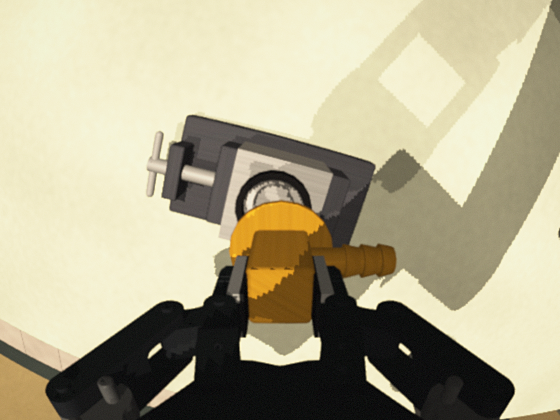

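The elbow hangs upright above the ring with its barb towards +y. In the wrist view the flange is at about (280,245) and the ring at (272,200). Next I'll measure how far the flange is from the ring in each view.

```bash
cat >> h.py <<'E'
from scipy.optimize import least_squares
def circ(P,r):
    f=lambda p:np.hypot(P[:,0]-p[0],P[:,1]-p[1])-r
    return least_squares(f,P[:,:2].mean(0),loss='soft_l1',f_scale=.0007).x
E
python3 - <<'E'
from h import *
S=manip.sense()['tcp_pos']; zu=S[2]-.0808
for n in ['wrist','scene','side']:
    s=load(n+'4.png'); W=wcloud(s) if n=='wrist' else cloud(s)
    rgb=s['img']; b=brass(s)
    near=np.hypot(W[...,0]-.595,W[...,1]+.124)<.08
    P=W[b&near]; h=P[:,2]-zu
    print(n,'brass h range',np.percentile(h,[1,50,99]).round(3))
    # flange outer radius: points whose height 24..33
    fl=P[(h>.022)&(h<.034)]
    c0=fl[:,:2].mean(0)
    for k in range(3):
        # outer boundary by angle bins
        a=np.arctan2(fl[:,1]-c0[1],fl[:,0]-c0[0]); rr=np.hypot(fl[:,0]-c0[0],fl[:,1]-c0[1])
        e=[]
        for i in np.arange(-np.pi,np.pi,np.pi/18):
            q=(a>=i)&(a<i+np.pi/18)&(rr<.036)
            if q.sum()>3 and rr[q].max()>.024: e.append(fl[q][rr[q].argmax()])
        e=np.array(e); c0=circ(e,.030)
    print(' flange ctr',(c0*1000).round(1),len(e))
    t=P[(h>.074)]; 
    st_=P[(h<.022)&(h>.002)]; print(' stem',len(st_),(circ(st_,.015)*1000).round(1) if len(st_)>20 else '')
    # ring: dark, z .08-.092
    g=near&(W[...,2]>.079)&(W[...,2]<.092)&~b
    G=W[g]; c=np.array([.595,-.1255])
    print(' ring rect',np.round(cv2.minAreaRect((G[:,:2]*1000).astype(np.float32))[0],1),'mid-circle',(circ(G[G[:,2]>.082],.027)*1000).round(1),'z',np.percentile(G[:,2],[50,90]).round(4),len(G))
E
```

```text
wrist brass h range [0.029 0.051 0.08 ]
 flange ctr [ 594.1 -120.1] 20
 stem 0 
 ring rect [ 580.9 -131.9] mid-circle [ 592.7 -126.6] z [0.0865 0.0874] 963
scene brass h range [-0.033  0.045  0.218]
 flange ctr [ 595.3 -119.1] 20
 stem 96 [ 596.1 -121.3]
 ring rect [ 595.6 -126.3] mid-circle [ 596.6 -125.7] z [0.0843 0.0859] 289
side brass h range [0.006 0.041 0.08 ]
 flange ctr [ 594.  -114.5] 7
 stem 30 [ 595.6 -120.3]
 ring rect [ 594.1 -123.7] mid-circle [ 593.1 -124. ] z [0.0849 0.087 ] 189
```

```bash
python3 -m crank '[0.2,-0.5,-5,0,0, 0.2,-0.5,-5,-30,0, 0.2,-0.5,-5,-45,0, 0.2,-0.5,-5,-45,0, 0.2,-0.5,-5,-45,0]'>/dev/null; python3 -c "
from h import *
st()
for n in ['wrist','scene','side']: snap(n,n+'5.png')
"; cd pics; python3 -c "
import cv2,numpy as np
a=cv2.imread('scene5.png')[90:230,90:250];b=cv2.imread('side5.png')[90:230,270:430]
cv2.imwrite('c5.png',cv2.resize(np.hstack([a,b]),None,fx=2.5,fy=2.5,interpolation=cv2.INTER_CUBIC))"
```

```text
t 7.03 tcp [ 594.4 -127.1  161.2] jaw 105.84 F [ 0.54  0.23 -0.96] T [ 0.031 -0.     0.024] gap 0.331 q [ -22.6   35.7   89.5   -0.    54.7 -128.4]
```

View pics/c5.png

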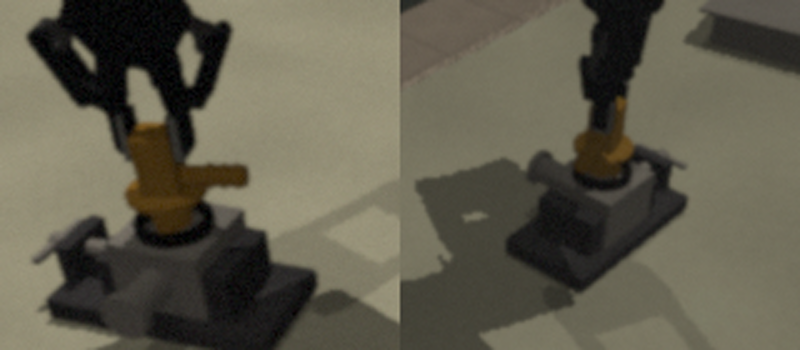

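View pics/wrist5.png

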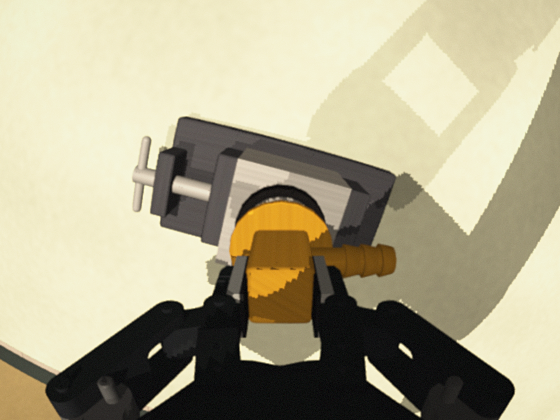

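Both views show the stem centred in the ring. The barb is about 14° anticlockwise of the block's +y, which is inside the allowed window. I'll descend in small steps.

```bash
S='python3 -c "from h import *;st()"'; python3 -m crank '[0.2,0,0,-4,0, 0.2,0,0,-8,0, 0.2,0,0,-8,0]'>/dev/null; eval $S; python3 -m crank '[0.2,0,0,-3,0, 0.2,0,0,-5,0, 0.2,0,0,-5,0]'>/dev/null; eval $S
```

```text
t 7.55 tcp [ 593.5 -126.7  152.1] jaw 105.85 F [ 0.15 -0.5  -1.56] T [0.015 0.039 0.037] gap 0.332 q [ -22.6   36.4   89.9   -0.    53.8 -128.4]
t 7.92 tcp [ 593.7 -126.8  147.4] jaw 105.84 F [-0.34 -0.49 -1.89] T [-0.018  0.    -0.01 ] gap 0.332 q [ -22.6   36.8   90.1   -0.    53.2 -128.4]
```

```bash
S='python3 -c "from h import *;st()"'; python3 -m crank '[0.2,0,0,-1,0, 0.2,0,0,-1,0]'>/dev/null; eval $S; python3 -m crank '[0.2,0,0,-1,0, 0.2,0,0,-1,0]'>/dev/null; eval $S;  python3 -m crank '[0.2,0,0,-1,0, 0.2,0,0,-1,0]'>/dev/null; eval $S
```

```text
t 8.18 tcp [ 593.8 -126.8  146.6] jaw 105.84 F [-0.89 -0.13 -1.35] T [-0.014 -0.026 -0.032] gap 0.332 q [ -22.6   36.8   90.1    0.    53.1 -128.4]
t 8.43 tcp [ 593.8 -126.8  145.5] jaw 105.85 F [-0.05 -0.36 -2.03] T [-0.053  0.    -0.004] gap 0.329 q [ -22.6   36.9   90.1   -0.    53.  -128.4]
t 8.68 tcp [ 593.9 -126.9  145.1] jaw 105.85 F [-1.4  -0.02  2.86] T [ 0.137  0.172 -0.027] gap 0.327 q [ -22.6   36.9   90.2   -0.    52.9 -128.4]
```

```bash
S='python3 -c "from h import *;st()"'; python3 -m crank '[0.2,0,0,-0.7,0, 0.2,0,0,-0.7,0]'>/dev/null; eval $S;  python3 -m crank '[0.2,0,0,0,0,0.2,0,0,0,0]'>/dev/null; eval $S; python3 -c "
from h import *
for n in ['scene','side']: snap(n,n+'6.png')
a=cv2.imread('pics/scene6.png')[90:230,90:250];b=cv2.imread('pics/side6.png')[90:230,270:430]
cv2.imwrite('pics/c6.png',cv2.resize(np.hstack([a,b]),None,fx=2.5,fy=2.5,interpolation=cv2.INTER_CUBIC))"
```

```text
t 8.93 tcp [ 593.9 -126.8  145.1] jaw 105.85 F [-3.34  0.08  6.99] T [ 0.189  0.378 -0.021] gap 0.329 q [ -22.6   36.9   90.2   -0.    52.8 -128.4]
t 9.18 tcp [ 593.9 -126.9  145.1] jaw 105.85 F [-2.14  0.31  7.14] T [0.185 0.408 0.004] gap 0.33 q [ -22.6   36.9   90.2   -0.    52.8 -128.4]
```

View pics/c6.png

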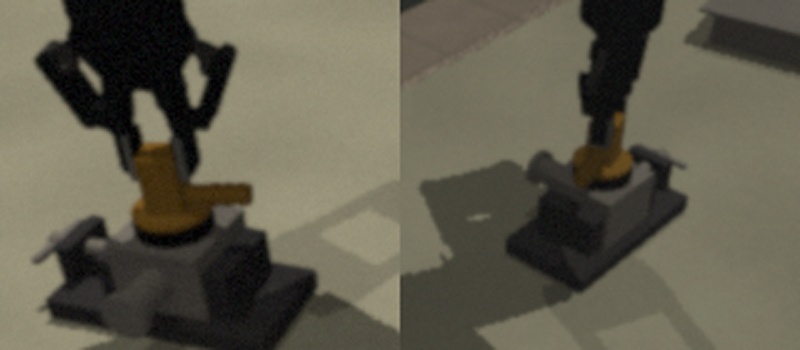

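The lugs are resting on the thread: the underside is at about 64.3 mm, inside the 62–66 mm band. I'll ease the downward push and start screwing, following the pitch at 0.7 mm per 10°.

```bash
S='python3 -c "from h import *;st()"'; python3 -m crank '[0.2,-0.4,0,0.6,0, 0.2,-0.4,0,0.4,-0.044, 0.2,-0.4,0,0.2,-0.087]'>/dev/null; eval $S;  python3 -m crank '[0.2,0,0,-0.2,-0.044, 0.2,0,0,-0.35,-0.087]'>/dev/null; eval $S; python3 -m crank '[0.2,0,0,-0.2,-0.044, 0.2,0,0,-0.35,-0.087]'>/dev/null; eval $S; python3 -m crank '[0.2,0,0,-0.2,-0.044, 0.2,0,0,-0.35,-0.087]'>/dev/null; eval $S
```

```text
t 9.65 tcp [ 593.6 -126.3  144.8] jaw 100.78 F [-1.86  2.43  5.92] T [0.405 0.177 0.105] gap 0.33 q [-2.260e+01  3.690e+01  9.020e+01  1.000e-01  5.280e+01 -1.234e+02]
t 9.9 tcp [ 593.6 -126.3  144.5] jaw 95.79 F [-1.02  1.78  7.11] T [0.488 0.215 0.047] gap 0.328 q [-2.260e+01  3.700e+01  9.030e+01  1.000e-01  5.280e+01 -1.184e+02]
t 10.15 tcp [ 593.6 -126.2  144.1] jaw 90.8 F [-1.16  1.25  5.81] T [0.529 0.17  0.065] gap 0.331 q [-2.260e+01  3.700e+01  9.030e+01  1.000e-01  5.270e+01 -1.134e+02]
t 10.4 tcp [ 593.7 -126.2  143.8] jaw 85.83 F [-2.42  2.2   5.75] T [0.513 0.136 0.068] gap 0.33 q [-2.260e+01  3.700e+01  9.030e+01  1.000e-01  5.270e+01 -1.084e+02]
```

It's threading: z follows the pitch and the turning torque is about 0.06 N·m. Continuing.

```bash
S='python3 -c "from h import *;st()"'; python3 -m crank '[0.2,-0.2,0.5,0,-0.044, 0.2,-0.2,0.5,-0.15,-0.087]'>/dev/null; eval $S;  python3 -m crank '[0.2,0,0,-0.2,-0.044, 0.2,0,0,-0.35,-0.087]'>/dev/null; eval $S; python3 -m crank '[0.2,0,0,-0.2,-0.044, 0.2,0,0,-0.35,-0.087]'>/dev/null; eval $S; python3 -m crank '[0.2,0,0,-0.2,-0.044, 0.2,0,0,-0.35,-0.087]'>/dev/null; eval $S
```

```text
t 10.65 tcp [ 593.5 -126.   143.5] jaw 80.84 F [-0.75  2.03  3.87] T [0.371 0.135 0.043] gap 0.329 q [ -22.5   37.    90.3    0.    52.6 -103.4]
t 10.9 tcp [ 593.6 -125.9  143.2] jaw 75.85 F [-0.87  1.8   5.07] T [0.387 0.047 0.07 ] gap 0.332 q [-22.5  37.1  90.3   0.1  52.6 -98.4]
t 11.15 tcp [ 593.7 -125.9  142.8] jaw 70.86 F [-0.98  1.93  6.55] T [ 0.4   -0.007  0.032] gap 0.33 q [-22.5  37.1  90.3   0.1  52.5 -93.4]
t 11.4 tcp [ 593.7 -125.9  142.5] jaw 65.88 F [-1.46  1.12  4.69] T [0.416 0.013 0.055] gap 0.327 q [-22.5  37.1  90.3   0.1  52.5 -88.5]
```

```bash
S='python3 -c "from h import *;st()"'; python3 -m crank '[0.2,0,0.3,-0.15,-0.044, 0.2,0,0.3,-0.35,-0.087]'>/dev/null; eval $S;  python3 -m crank '[0.2,0,0,-0.2,-0.044, 0.2,0,0,-0.35,-0.087]'>/dev/null; eval $S; python3 -m crank '[0.2,0,0,-0.2,-0.044, 0.2,0,0,-0.35,-0.087]'>/dev/null; eval $S; python3 -m crank '[0.2,0,0,-0.2,-0.044, 0.2,0,0,-0.35,-0.087]'>/dev/null; eval $S
```

```text
t 11.65 tcp [ 593.7 -125.8  142.1] jaw 60.9 F [-1.47  0.6   4.67] T [0.301 0.066 0.065] gap 0.332 q [-22.5  37.2  90.4   0.   52.4 -83.4]
t 11.9 tcp [ 593.8 -125.7  141.8] jaw 55.92 F [-1.51  1.7   4.26] T [0.408 0.096 0.078] gap 0.331 q [-22.5  37.2  90.4   0.1  52.4 -78.5]
t 12.15 tcp [ 594.1 -125.9  141.4] jaw 50.93 F [0.31 0.74 3.53] T [ 0.214 -0.089  0.103] gap 0.329 q [-22.5  37.2  90.4   0.1  52.3 -73.5]
t 12.4 tcp [ 594.3 -126.4  141.1] jaw 45.97 F [0.16 0.45 4.46] T [-0.058 -0.058  0.034] gap 0.327 q [-22.5  37.3  90.4  -0.   52.2 -68.5]
```

```bash
cat > st1.py <<'E'
from h import *
s=manip.sense(); M=R.from_quat(s['tool_rot']).as_matrix()
l='%.2f jaw %.1f z %.2f F %s T %s'%(s['t'],np.degrees(np.arctan2(M[1,1],M[0,1])),s['tcp_pos'][2]*1000,s['force'].round(1),s['ft_torque'].round(3)); print(l); open('log.txt','a').write(l+'\n')
E
S='python3 st1.py'
python3 -m crank '[0.2,0,0,-0.14,-0.035]'>/dev/null; $S
python3 -m crank '[0.2,0,0,-0.14,-0.035]'>/dev/null; $S
python3 -m crank '[0.2,0,0,-0.14,-0.035]'>/dev/null; $S
python3 -m crank '[0.2,0,0,-0.14,-0.035]'>/dev/null; $S
python3 -m crank '[0.2,0,0,-0.14,-0.035]'>/dev/null; $S
python3 -m crank '[0.2,0,0,-0.14,-0.035]'>/dev/null; $S
python3 -m crank '[0.2,0,0,-0.14,-0.035]'>/dev/null; $S
python3 -m crank '[0.2,0,0,-0.14,-0.035]'>/dev/null; $S
```

```text
12.53 jaw 44.0 z 140.92 F [1.4 0.5 4.3] T [-0.175 -0.149  0.074]
12.65 jaw 41.9 z 140.73 F [ 0.9 -1.5  4.4] T [-0.285 -0.128  0.076]
12.78 jaw 39.9 z 140.56 F [ 1.5 -1.3  4.4] T [-0.358 -0.239  0.11 ]
12.90 jaw 37.9 z 140.38 F [ 1.8 -2.4  4.8] T [-0.472 -0.213  0.124]
13.03 jaw 35.9 z 140.21 F [ 2.  -2.6  5.4] T [-0.478 -0.126  0.083]
13.15 jaw 33.9 z 140.10 F [ 1.3 -1.6  4.7] T [-0.483 -0.143  0.072]
13.28 jaw 31.9 z 139.98 F [ 1.6 -1.6  6.4] T [-0.544 -0.072  0.134]
13.40 jaw 29.9 z 139.85 F [ 1.6 -1.8  5.7] T [-0.435 -0.057  0.101]
```

```bash
S='python3 st1.py'
python3 -m crank '[0.2,0,0,-0.14,-0.035]'>/dev/null; $S
python3 -m crank '[0.2,0,0,-0.14,-0.035]'>/dev/null; $S
python3 -m crank '[0.2,0,0,-0.14,-0.035]'>/dev/null; $S
python3 -m crank '[0.2,0,0,-0.14,-0.035]'>/dev/null; $S
python3 -m crank '[0.2,0,0,-0.14,-0.035]'>/dev/null; $S
python3 -m crank '[0.2,0,0,-0.14,-0.035]'>/dev/null; $S
cat log.txt | wc -l; python3 -c "from h import *;st()"
```

```text
13.53 jaw 27.9 z 139.74 F [ 0.8 -2.2  7.2] T [-0.408 -0.058  0.096]
13.65 jaw 25.9 z 139.67 F [ 1.  -1.2  7.4] T [-0.394  0.008  0.185]
13.78 jaw 23.9 z 139.57 F [ 0.9 -1.3  8.2] T [-0.363  0.071  0.151]
13.90 jaw 21.9 z 139.50 F [ 0.5 -1.9  7.9] T [-0.318  0.118  0.191]
14.03 jaw 19.9 z 139.40 F [ 0.3 -0.9  8.2] T [-0.303  0.108  0.077]
14.15 jaw 17.9 z 139.33 F [ 0.2 -1.5  8.8] T [-0.272  0.09   0.147]
14
t 14.15 tcp [ 593.4 -126.3  139.3] jaw 17.85 F [ 0.2  -1.52  8.77] T [-0.272  0.09   0.147] gap 0.326 q [-22.5  37.4  90.5  -0.   52.1 -40.4]
```

The data fit this reading. The flange met the ring near jaw 51°, where z agrees with the depth-measured ring top of about 86.4 mm. My downward push then masked the load transfer. I'll relieve the push so the thread alone carries the ring, then feel the torque.

```bash
S='python3 st1.py'
python3 -m crank '[0.2,0,-0.3,0.6,0,0.2,0,-0.3,1.2,0]'>/dev/null; $S
python3 -m crank '[0.2,0,0,0.3,0,0.2,0,0,0.6,0]'>/dev/null; $S
python3 -m crank '[0.2,0,0,0,0]'>/dev/null; $S
```

```text
14.40 jaw 17.9 z 139.72 F [ 1.6 -0.6  0.9] T [-0.24  -0.237  0.045]
14.65 jaw 17.9 z 139.77 F [ 3.5 -1.2 -1.4] T [-0.247 -0.455  0.042]
14.78 jaw 17.9 z 139.78 F [ 3.6 -0.  -0.8] T [-0.293 -0.527  0.04 ]
```

```bash
S='python3 st1.py'
python3 -m crank '[0.2,0.4,0,-0.14,-0.035]'>/dev/null; $S
python3 -m crank '[0.2,0,0,-0.14,-0.035]'>/dev/null; $S
python3 -m crank '[0.2,0,0,-0.14,-0.035]'>/dev/null; $S
python3 -m crank '[0.2,0,0,-0.14,-0.035]'>/dev/null; $S
python3 -m crank '[0.2,0,0,-0.14,-0.035]'>/dev/null; $S
python3 -m crank '[0.2,0,0,-0.14,-0.035]'>/dev/null; $S
```

```text
14.90 jaw 15.9 z 139.65 F [ 2.5 -0.1 -0.4] T [-0.289 -0.255  0.286]
15.03 jaw 13.9 z 139.53 F [ 2.6 -1.6 -2. ] T [-0.236 -0.277  0.393]
15.15 jaw 11.8 z 139.41 F [ 2.5 -1.  -2.9] T [-0.151 -0.289  0.454]
15.28 jaw 9.8 z 139.29 F [ 2.7 -0.5 -3.4] T [-0.173 -0.288  0.415]
15.40 jaw 7.8 z 139.16 F [ 2.4 -0.  -4.1] T [-0.132 -0.23   0.493]
15.53 jaw 5.8 z 139.03 F [ 2.5 -0.2 -4.8] T [-0.008 -0.205  0.511]
```

```bash
S='python3 st1.py'
python3 -m crank '[0.2,0.2,0,-0.6,-0.035]'>/dev/null; $S
python3 -m crank '[0.2,0,0,-0.17,-0.035]'>/dev/null; $S
python3 -m crank '[0.2,0,0,-0.15,-0.035]'>/dev/null; $S
python3 -m crank '[0.2,0,0,-0.15,-0.035]'>/dev/null; $S
python3 -m crank '[0.2,0,0,-0.15,-0.035]'>/dev/null; $S
```

```text
15.65 jaw 3.8 z 138.84 F [-0.2  0.5  0.1] T [0.05  0.11  0.506]
15.78 jaw 1.8 z 138.76 F [-0.2  1.5 -1.3] T [0.123 0.153 0.471]
15.90 jaw -0.2 z 138.62 F [ 0.8  0.5 -0.5] T [0.164 0.164 0.55 ]
16.02 jaw -2.2 z 138.44 F [ 0.2  1.6 -0. ] T [0.223 0.259 0.542]
16.15 jaw -4.2 z 138.34 F [-0.3  1.8  0.8] T [0.309 0.348 0.593]
```

The floating phase (ring spring 5 N/mm) puts ring contact at jaw 51°. Snug is then at about 31°, and the target is about −14°. The torque slope agrees. Now the last 9°.

```bash
S='python3 st1.py'
python3 -m crank '[0.2,0,-0.2,-0.15,-0.035]'>/dev/null; $S
python3 -m crank '[0.2,0,0,-0.13,-0.035]'>/dev/null; $S
python3 -m crank '[0.2,0,0,-0.13,-0.035]'>/dev/null; $S
python3 -m crank '[0.2,0,0,-0.13,-0.035]'>/dev/null; $S
python3 -m crank '[0.2,0,0,-0.06,-0.017]'>/dev/null; $S
python3 -c "
from h import *
for n in ['wrist','scene','side']: snap(n,n+'7.png')
st()"
```

```text
16.27 jaw -6.2 z 138.16 F [-0.3  2.6  1.9] T [0.557 0.35  0.57 ]
16.40 jaw -8.2 z 138.01 F [-1.4  3.   1.2] T [0.522 0.45  0.585]
16.52 jaw -10.2 z 137.91 F [-1.3  3.5  3. ] T [0.589 0.519 0.626]
16.65 jaw -12.2 z 137.77 F [-1.8  2.7  2.4] T [0.764 0.5   0.615]
16.77 jaw -13.2 z 137.68 F [-1.1  4.7  2.6] T [0.751 0.508 0.694]
t 16.93 tcp [ 593.6 -126.3  137.7] jaw -13.12 F [-0.91  4.08  3.37] T [0.761 0.618 0.521] gap 0.326 q [-22.6  37.5  90.4   0.   52.1  -9.4]
```

View pics/wrist7.png

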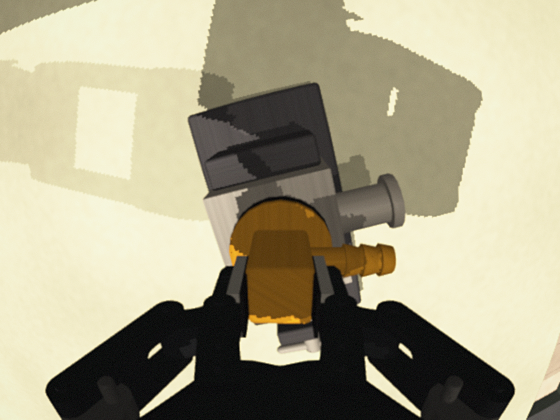

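The barb sits at the same pixels relative to the jaws as before, with its tip at about (395,260), so it hasn't slipped. Releasing.

```bash
python3 -m crank '[0.5,0,0,0,0, 0.8,0,0,0,0, 1,0,0,0,0, 1,0,0,0,0, 1,0,0,0,0, 1,0,0,30,0, 1,0,0,80,0, 1,0,0,130,0, 1,0,0,130,0, 1,0,0,130,0]' ; python3 -c "
from h import *
st()
for n in ['wrist','scene','side']: snap(n,n+'8.png')
a=cv2.imread('pics/scene8.png')[90:230,90:250];b=cv2.imread('pics/side8.png')[90:230,270:430]
cv2.imwrite('pics/c8.png',cv2.resize(np.hstack([a,b]),None,fx=2.5,fy=2.5,interpolation=cv2.INTER_CUBIC))
s=load('wrist8.png');W=wcloud(s);b=brass(s)&(np.hypot(W[...,0]-.595,W[...,1]+.126)<.07)
P=W[b]; t=P[:,2].max(); print('zmax',np.percentile(P[:,2],[50,90,99]))
T=P[P[:,2]>np.percentile(P[:,2],97)-.006]; c,sz,a=cv2.minAreaRect((T[:,:2]*1000).astype(np.float32)); print('top',c,sz,a)
r=np.hypot(P[:,0]-c[0]/1000,P[:,1]-c[1]/1000); B=P[(r>.036)&(r<.07)]; m=B.mean(0); print('barb yaw',np.degrees(np.arctan2(m[1]-c[1]/1000,m[0]-c[0]/1000)),len(B),r.max())
"
```

```text
t: 18.18
tcp_pos: [0.5933, -0.1263, 0.2672]
tool_rot: [-0.554, -0.44, 0.554, -0.439]
force: [-0.6, 0.3, -0.1]
finger_gap: 1.003
t 18.18 tcp [ 593.3 -126.3  267.2] jaw -13.1 F [-0.63  0.27 -0.09] T [0.004 0.012 0.01 ] gap 1.003 q [-22.6  28.1  84.1  -0.   67.8  -9.5]
zmax [0.10662844 0.1367853  0.33106384]
top (595.6766357421875, -120.5552978515625) (28.855756759643555, 136.8564910888672) 77.86952209472656
barb yaw -18.481059381027656 559 0.06933009263907097
```

View pics/c8.png

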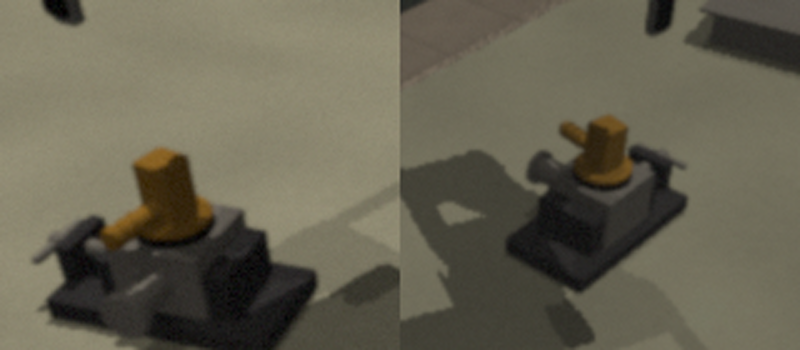

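View pics/wrist8.png

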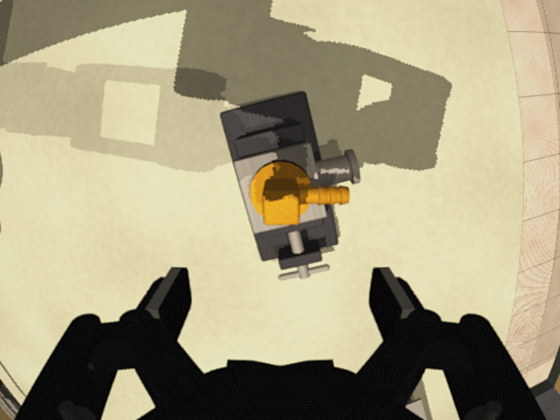

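The elbow stands upright, seated on the ring and released. In the wrist view the barb points right to (349,195). Now a cleaner check of yaw, height and the other objects.

```bash
python3 - <<'E'
from h import *
s=load('wrist8.png');W=wcloud(s);b=brass(s)&(np.hypot(W[...,0]-.595,W[...,1]+.126)<.075)&(W[...,2]<.145)&(W[...,2]>.08); b[:150]=0;b[240:]=0;b[:,:240]=0;b[:,360:]=0
P=W[b]; T=P[P[:,2]>.131]; c,sz,a=cv2.minAreaRect((T[:,:2]*1000).astype(np.float32)); c=np.array(c)/1000
r=np.hypot(*(P[:,:2]-c).T); B=P[r>.037]; v=cv2.fitLine((B[:,:2]*1000).astype(np.float32),cv2.DIST_HUBER,0,.01,.01).ravel()
A=np.c_[T[:,:2]-c,np.ones(len(T))]; k=np.linalg.lstsq(A,T[:,2],rcond=None)[0]
print('top',c,sz,a,'z',k[2],'slope',k[:2],'barb',np.degrees(np.arctan2(*(B.mean(0)[:2]-c)[::-1])),np.degrees(np.arctan2(v[1],v[0])))
for n in ['scene','side']:
    d=cv2.absdiff(load(n+'0.png')['img'],load(n+'8.png')['img']).max(2)
    for nm,u in ({'beaker':(260,295),'nipple':(410,206),'wrench':(420,252)} if n=='scene' else {'beaker':(218,180),'nipple':(250,316),'wrench':(210,300)}).items():
        print(n,nm,np.percentile(d[u[1]-25:u[1]+25,u[0]-25:u[0]+25],[50,95,99]))
E
grep jaw log.txt | tail -3
```

```text
top [ 0.59276843 -0.12629947] (29.328725814819336, 30.023347854614258) 77.90286254882812 z 0.1359860389427245 slope [-0.00812018 -0.02979694] barb -10.147897246835011 -15.134063
scene beaker [ 4.    8.   10.01]
scene nipple [ 8. 11. 12.]
scene wrench [ 8. 11. 12.]
side beaker [2. 4. 6.]
side nipple [2. 4. 6.]
side wrench [2. 4. 4.]
16.52 jaw -10.2 z 137.91 F [-1.3  3.5  3. ] T [0.589 0.519 0.626]
16.65 jaw -12.2 z 137.77 F [-1.8  2.7  2.4] T [0.764 0.5   0.615]
16.77 jaw -13.2 z 137.68 F [-1.1  4.7  2.6] T [0.751 0.508 0.694]
```

```bash
python3 -c "
from h import *
print(workorder.sign_off())"
```

```text
the job is handed in; nothing more can be done
None
```

I screwed the brass elbow into the valve block, turned it about 44° past my best estimate of snug, let go and handed the job in at about 18 s. I have no verdict back.

- **Setting in:** the stem came to rest with its underside about 64.3 mm above the counter, inside the 62–66 mm band. The barb was about 14° anticlockwise of the block's +y.
- **Screwing:** I turned it about 119° clockwise in total. I worked out that the flange met the ring after about 55°, and that it was snug about 20° later.
- **Turning resistance:** it rose from about 0.06 N·m to 0.6–0.7 N·m at the stop.
- **Final checks:** after release the elbow stands upright, with its top at 136 mm as expected. The yaw is about −12° by the body's flats, against −13° at release. The gripper is clear, and the beaker, nipple and wrench have not moved in the pictures.

**Uncertainty:**
- **Snug point:** for part of the turn my downward push hid the rise in resistance. I took the snug angle mainly from the ring's spring force and height. Working back from the noisy torque readings put the start of the rise 5–10° earlier, so the extra turn could be up to about 55°.
- **Barb direction:** two rough estimates gave −10° and −15°, either side of the −12° from the flats.

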